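# Share the jam jars evenly on the buffet balance

## Task

First lift the black tong tray off the balance and set it upright in the middle of the low rubber-topped block. Then share out all the jars, those already on the balance and those on the wooden riser, between the two pans so that every jar stands upright on a pan, each pan has both large and small jars, and the balance sits level. Leave the bowl and the bottle where they are.

Things in the scene. Friction and masses are not known exactly. Their poses are not given: they have to be found in the camera images.
- balance: Two-pan steel counter balance, fixed. Origin: centre of its underside, on the table; y runs from the right pan to the left pan, x points away from the robot, z up. Pan centres lie 120 mm either side of the middle. A needle on a white dial at the far end of its base points straight away (+x, long mark) when level and swings to the left (+y) when the left pan is up.
- left_floor (a point): Centre of the floor (upper face) of the left pan (balance +y side), 100 mm above the table when level; axes parallel to the balance's. The pan is a shallow aluminium tray, inside 256 mm (x) by 186 mm (y), rim 8 mm high and 4 mm thick. It moves up and down and stays horizontal.
- right_floor (a point): The same point of the right pan (balance -y side), of the same size.
- left_pan (a joint): Height of the left pan above level, m: 0 is level, positive when it is up; the right pan moves oppositely by as much. Sprung and damped, stops at +-0.018: it sits 5 mm off level for each small jar (70 g) of weight difference, so one small jar on the wrong side leaves it 10 mm off. It settles in about a second and yields under 2.5 N.
- riser: Wooden display riser, 180 (x) by 190 (y) mm, 80 mm high, flat top without rim, fixed. Origin: centre of its underside. Up to five large jars start on it, in a pattern of four corners (55 mm in x and 50 mm in y from the middle) and the middle. It stands left or right of the balance.
- rest: Low dark wooden block with a black rubber top, 180 (x) by 220 (y) mm, top 50 mm above the table, fixed: the place of the tong tray. Origin: centre of its underside. It stands on the other side of the balance from the riser.
- tong_tray_c (a point): Black plastic open tray with a pair of steel tongs lying fixed inside it, 52 mm wide (its x) by 140 mm long (its y) by 46 mm high, about 140 g. This point is the centre of its outline, 23 mm above its underside. It starts on one pan, beside a large jar, and can be gripped across its width from outside.
- small1_c (a point): Small round glass jar with a steel lid, diameter 38 mm, height 46 mm, about 70 g (half of a large jar, to a few percent). Point at its centre, 23 mm above its underside; z is its axis. Starts on a pan.
- small2_c (a point): Small round glass jar with a steel lid, diameter 38 mm, height 46 mm, about 70 g (half of a large jar, to a few percent). Point at its centre, 23 mm above its underside; z is its axis. Starts on a pan.
- small3_c (a point): Small round glass jar with a steel lid, diameter 38 mm, height 46 mm, about 70 g (half of a large jar, to a few percent). Point at its centre, 23 mm above its underside; z is its axis. Starts on a pan.
- small4_c (a point): Small round glass jar with a steel lid, diameter 38 mm, height 46 mm, about 70 g (half of a large jar, to a few percent). Point at its centre, 23 mm above its underside; z is its axis. Starts on a pan.
- large1_c (a point): Large round glass jar with a steel lid, diameter 50 mm, height 58 mm, about 140 g (to a few percent). Point at its centre, 29 mm above its underside; z is its axis. Starts on a pan, beside the tong tray.
- large2_c (a point): Large round glass jar with a steel lid, diameter 50 mm, height 58 mm, about 140 g (to a few percent). Point at its centre, 29 mm above its underside; z is its axis. Starts on the riser; may be absent.
- large3_c (a point): Large round glass jar with a steel lid, diameter 50 mm, height 58 mm, about 140 g (to a few percent). Point at its centre, 29 mm above its underside; z is its axis. Starts on the riser; may be absent.
- large4_c (a point): Large round glass jar with a steel lid, diameter 50 mm, height 58 mm, about 140 g (to a few percent). Point at its centre, 29 mm above its underside; z is its axis. Starts on the riser; may be absent.
- large5_c (a point): Large round glass jar with a steel lid, diameter 50 mm, height 58 mm, about 140 g (to a few percent). Point at its centre, 29 mm above its underside; z is its axis. Starts on the riser; may be absent.
- large6_c (a point): Large round glass jar with a steel lid, diameter 50 mm, height 58 mm, about 140 g (to a few percent). Point at its centre, 29 mm above its underside; z is its axis. Starts on the riser; may be absent.
- soup_bowl: Bystander: red soup bowl, 110 mm wide, 60 mm high, beyond the balance. Origin under its centre.
- sauce_bottle: Bystander: sauce bottle, 56 mm wide, 150 mm high, beyond the balance. Origin under its centre.
There are look-alikes about, which are no part of the job. Leave any green or purple look-alike of the part that bears small1_c alone.

How it is judged:
On the way:
1. the tong tray stands in the middle of the rubber-topped block (horizontal distance between tong_tray_c and rest below 0.045 m and z of tong_tray_c in the frame of rest between 0.063 and 0.083 m and angle between tong_tray_c's own z axis and vertical below 0.15 rad), for 0.2 s.
At the end, for the whole second after the job is handed in: Every jar that is present stands upright (within 0.15 rad) on the floor of one of the two pans, with small jars as well as large ones on each; the balance rests within 4.5 mm of level; the tong tray stands upright on the rubber-topped block, its centre within 45 mm of the block's (all of step 1 and ((x of small1_c in the frame of left_floor between -0.13 and 0.13 m and y of small1_c in the frame of left_floor between -0.095 and 0.095 m and z of small1_c in the frame of left_floor between 0.015 and 0.031 m) or (x of small1_c in the frame of right_floor between -0.13 and 0.13 m and y of small1_c in the frame of right_floor between -0.095 and 0.095 m and z of small1_c in the frame of right_floor between 0.015 and 0.031 m)) and angle between each of small1_c, small2_c, small3_c, small4_c, large1_c, large2_c, large3_c, large4_c, large5_c, large6_c's own z axis and vertical below 0.15 rad and ((x of small2_c in the frame of left_floor between -0.13 and 0.13 m and y of small2_c in the frame of left_floor between -0.095 and 0.095 m and z of small2_c in the frame of left_floor between 0.015 and 0.031 m) or (x of small2_c in the frame of right_floor between -0.13 and 0.13 m and y of small2_c in the frame of right_floor between -0.095 and 0.095 m and z of small2_c in the frame of right_floor between 0.015 and 0.031 m)) and ((x of small3_c in the frame of left_floor between -0.13 and 0.13 m and y of small3_c in the frame of left_floor between -0.095 and 0.095 m and z of small3_c in the frame of left_floor between 0.015 and 0.031 m) or (x of small3_c in the frame of right_floor between -0.13 and 0.13 m and y of small3_c in the frame of right_floor between -0.095 and 0.095 m and z of small3_c in the frame of right_floor between 0.015 and 0.031 m)) and ((x of small4_c in the frame of left_floor between -0.13 and 0.13 m and y of small4_c in the frame of left_floor between -0.095 and 0.095 m and z of small4_c in the frame of left_floor between 0.015 and 0.031 m) or (x of small4_c in the frame of right_floor between -0.13 and 0.13 m and y of small4_c in the frame of right_floor between -0.095 and 0.095 m and z of small4_c in the frame of right_floor between 0.015 and 0.031 m)) and ((x of large1_c in the frame of left_floor between -0.13 and 0.13 m and y of large1_c in the frame of left_floor between -0.095 and 0.095 m and z of large1_c in the frame of left_floor between 0.021 and 0.037 m) or (x of large1_c in the frame of right_floor between -0.13 and 0.13 m and y of large1_c in the frame of right_floor between -0.095 and 0.095 m and z of large1_c in the frame of right_floor between 0.021 and 0.037 m)) and ((x of large2_c in the frame of left_floor between -0.13 and 0.13 m and y of large2_c in the frame of left_floor between -0.095 and 0.095 m and z of large2_c in the frame of left_floor between 0.021 and 0.037 m) or (x of large2_c in the frame of right_floor between -0.13 and 0.13 m and y of large2_c in the frame of right_floor between -0.095 and 0.095 m and z of large2_c in the frame of right_floor between 0.021 and 0.037 m)) and ((x of large3_c in the frame of left_floor between -0.13 and 0.13 m and y of large3_c in the frame of left_floor between -0.095 and 0.095 m and z of large3_c in the frame of left_floor between 0.021 and 0.037 m) or (x of large3_c in the frame of right_floor between -0.13 and 0.13 m and y of large3_c in the frame of right_floor between -0.095 and 0.095 m and z of large3_c in the frame of right_floor between 0.021 and 0.037 m)) and ((x of large4_c in the frame of left_floor between -0.13 and 0.13 m and y of large4_c in the frame of left_floor between -0.095 and 0.095 m and z of large4_c in the frame of left_floor between 0.021 and 0.037 m) or (x of large4_c in the frame of right_floor between -0.13 and 0.13 m and y of large4_c in the frame of right_floor between -0.095 and 0.095 m and z of large4_c in the frame of right_floor between 0.021 and 0.037 m)) and ((x of large5_c in the frame of left_floor between -0.13 and 0.13 m and y of large5_c in the frame of left_floor between -0.095 and 0.095 m and z of large5_c in the frame of left_floor between 0.021 and 0.037 m) or (x of large5_c in the frame of right_floor between -0.13 and 0.13 m and y of large5_c in the frame of right_floor between -0.095 and 0.095 m and z of large5_c in the frame of right_floor between 0.021 and 0.037 m)) and ((x of large6_c in the frame of left_floor between -0.13 and 0.13 m and y of large6_c in the frame of left_floor between -0.095 and 0.095 m and z of large6_c in the frame of left_floor between 0.021 and 0.037 m) or (x of large6_c in the frame of right_floor between -0.13 and 0.13 m and y of large6_c in the frame of right_floor between -0.095 and 0.095 m and z of large6_c in the frame of right_floor between 0.021 and 0.037 m)) and ((x of small1_c in the frame of left_floor between -0.13 and 0.13 m and y of small1_c in the frame of left_floor between -0.095 and 0.095 m and z of small1_c in the frame of left_floor between 0.015 and 0.031 m) or (x of small2_c in the frame of left_floor between -0.13 and 0.13 m and y of small2_c in the frame of left_floor between -0.095 and 0.095 m and z of small2_c in the frame of left_floor between 0.015 and 0.031 m) or (x of small3_c in the frame of left_floor between -0.13 and 0.13 m and y of small3_c in the frame of left_floor between -0.095 and 0.095 m and z of small3_c in the frame of left_floor between 0.015 and 0.031 m) or (x of small4_c in the frame of left_floor between -0.13 and 0.13 m and y of small4_c in the frame of left_floor between -0.095 and 0.095 m and z of small4_c in the frame of left_floor between 0.015 and 0.031 m)) and ((x of small1_c in the frame of right_floor between -0.13 and 0.13 m and y of small1_c in the frame of right_floor between -0.095 and 0.095 m and z of small1_c in the frame of right_floor between 0.015 and 0.031 m) or (x of small2_c in the frame of right_floor between -0.13 and 0.13 m and y of small2_c in the frame of right_floor between -0.095 and 0.095 m and z of small2_c in the frame of right_floor between 0.015 and 0.031 m) or (x of small3_c in the frame of right_floor between -0.13 and 0.13 m and y of small3_c in the frame of right_floor between -0.095 and 0.095 m and z of small3_c in the frame of right_floor between 0.015 and 0.031 m) or (x of small4_c in the frame of right_floor between -0.13 and 0.13 m and y of small4_c in the frame of right_floor between -0.095 and 0.095 m and z of small4_c in the frame of right_floor between 0.015 and 0.031 m)) and value of joint left_pan between -0.0045 and 0.0045 m and velocity of joint left_pan between -0.01 and 0.01 m/s); the robot touches nothing.
It fails at once if the soup bowl is pushed more than 30 mm from its place (distance of soup_bowl from where it was at the start of the episode above 0.03 m).
It fails at once if the sauce bottle is pushed more than 30 mm from its place (distance of sauce_bottle from where it was at the start of the episode above 0.03 m).
It fails at once if a jar is brought from the riser to the balance while the tong tray is still on it (horizontal distance between tong_tray_c and balance below 0.2 m and horizontal distance between any of large2_c, large3_c, large4_c, large5_c, large6_c and balance below 0.2 m).
Of large2, large3, large4, large5, large6 only 3 to 5 are there at a start; the rules pass over those that are not, and their reading is None.
At some moment in a run one of tong_tray, large1, small1 may be knocked a few centimetres aside while the robot is not near it.
It also fails if it takes over 210 s, if anything falls off the work surface, if the arm or the gripper's body presses on something with over 40 N, if the wrist force passes 120 N, or if a joint passes its speed limit or range.

## Robot

A 7-joint arm with a two-finger parallel gripper is mounted at the origin on the work surface. World frame = base frame: x ahead of the robot, y to its left, z up, the work surface at z = 0. Lengths are in m, angles in rad, forces in N, time in s.
With the tool pointing down it reaches from about 0.425 to 0.95 m from the base axis. Payload 16.7 kg.
Tool frame: the origin (TCP) lies between the finger pads; the fingertips stand 17 mm ahead of it and the grasp point (between the pads) lies 2 mm behind it (env.nose_length is the distance from the TCP to the fingertips, in m); z points along the fingers, y is the line along which they close (so a half turn about z gives the same grasp; the last joint's range is limited). The gripper opens to 94 mm and grips with 3 to 60 N. Pads are 16 mm wide; open, the fingers measure 119 mm over their backs; the gripper's body (75 mm by 177 mm) begins 78 mm behind the grasp point.
Start: joints at [-1.3, 0.426, 0.074, 1.606, -0.034, 1.111, -0.067], TCP at [0.275, 0.616, 0.2] pointing down, gripper open.
Joint ranges: [-2.85, 2.85], [-0.5, 2.14], [-1.23, 1.37], [0.21, 2.46], [-1.02, 4.16], [0.16, 2.05], [-2.73, 2.73]. Speed limits (rad/s): [1.89, 1.89, 2.39, 2.39, 3.01, 3.01, 3.01].

## Interface

Orientations are given as a unit quaternion [w, x, y, z].
In Python, from station import env gives the robot as it stands.
- The arm moves only by the shell command python3 -m crank 'ROWS'. ROWS is JSON, a list of rows, each an object with "dp": the shift along the tool's x, y, z in cm, a list of three; "spin": the turn about the tool's z in degrees; "gripper": the closure, from 0 (fully open) to 1 (shut). In form: [{"dp": [dx, dy, dz], "spin": spin, "gripper": gripper}, ...]. A call has 1 to 20 rows; each row shifts and turns the commanded pose from where the row before left it, along the tool's axes as they then stand; what a row does not reach is not made up. A row lasts 1/10 s, in which the tool goes at most 50 mm and 8.59 degrees, less where a joint would pass 70% of its speed; a pose out of reach is approached as far as the arm can. A call is refused whole if a number of a shift passes 5 or a number of a turn 8.59, either way. A call with a gripper value outside its range is refused whole. The fingers move at their own pace and stop on an object; the grip force is fixed at half the most. Time passes only in rows, so rows that do not move let the fingers close. It gives the time, the measured TCP pose, the force, the opening and the grip force at its end, in the units of the state.
- env.sense(): the state, without advancing time (a new reading comes with each control period).
- env.snapshot(name): name is "scene" or "top" or "wrist"; returns a dict with "pixels" (384x512x3 uint8, red, green, blue), "range_z" (384x512 float32, m along the optical axis (not along the pixel's ray), 0 where there is no reading), "fov_y" (degrees; the focal length in pixels is half the picture's height over the tangent of half this angle, whatever the lens; pixels are square), "cx", "cy" (the principal point, pixels), "extrinsics" (4x4, takes a point from world to camera coordinates); the wrist camera has in their place "mount" (4x4, takes a point from camera to tool coordinates, whose origin is the TCP and whose axes are the flange's). Camera axes: x right, y down, z forward; pixel columns grow to the right and rows downward; lengths in m; the calibration is good to about 2 mm. A picture is of the moment at which its call begins: read the wrist's pose just before it.
- env.job_done(): hands the job in; it is judged then, once.
The state is a dict: "clock": time; "joint_positions": joint angles; "qvel": joint speeds; "joint_torque": joint torques, N m; "tcp_pos": TCP position; "ee_rot": TCP orientation; "contact_force": force on the tool from outside, world axes, zero at the start; "torque": the same for the moment, N m; "width": opening from 0.0 (shut) to 1.0 (fully open); "finger_force": force on a finger pad.
Only numpy, scipy, OpenCV 4.12 (cv2) and the standard library are available. Lean on these libraries where they do the work, as an engineer would, in place of code of your own. Each camera call takes 0.05 s, during which the arm holds its last target. There are 200 camera calls.

## Working session

There is one attempt and no reset: what is moved stays moved. The work goes in short steps, Python scripts to look and compute and a shell command to move; the robot and the scene stay as the last step left them, time stands still between calls to the robot, and variables do not carry over. Pictures are saved under pics/ and viewed, at most 14 in all, crops included, and the job is handed in when it is done.

```bash
ls; mkdir -p pics
cat > h.py <<'E'
import numpy as np, cv2
from station import env
def K(s):
    f=192/np.tan(np.radians(s["fov_y"])/2); return f,s["cx"],s["cy"]
def world(s):
    f,cx,cy=K(s); z=s["range_z"]; v,u=np.mgrid[:384,:512]
    P=np.stack([(u-cx)/f*z,(v-cy)/f*z,z],-1)
    E=s["extrinsics"]; return (P-E[:3,3])@E[:3,:3]
def shot(n,name):
    s=env.snapshot(n); cv2.imwrite(f"pics/{name}.png",cv2.cvtColor(s["pixels"],cv2.COLOR_RGB2BGR)); np.savez(f"{name}.npz",**s); return s
E
python3 - <<'E'
from h import *
a=shot("top","top0");b=shot("scene","scene0")
for s in(a,b): print(s["fov_y"],s["cx"],s["cy"],np.round(s["extrinsics"],3).tolist())
st=env.sense(); print(st["clock"],st["tcp_pos"],st["ee_rot"])
E
```

```text
pics
44.66343862440627 260.81878831958284 191.41955081527217 [[-0.008, -1.0, 0.014, -0.004], [-0.987, 0.005, -0.159, 0.574], [0.159, -0.015, -0.987, 1.401], [0.0, 0.0, 0.0, 1.0]]
46.01391759391397 244.42498859060666 190.83017931981905 [[0.74, 0.673, 0.007, -0.445], [0.551, -0.6, -0.58, -0.245], [-0.386, 0.433, -0.815, 1.53], [0.0, 0.0, 0.0, 1.0]]
0.1 [0.27500286 0.61600286 0.19936714] [-6.82782010e-05  2.08391585e-01  9.78045307e-01 -5.65693175e-04]
```

View pics/top0.png

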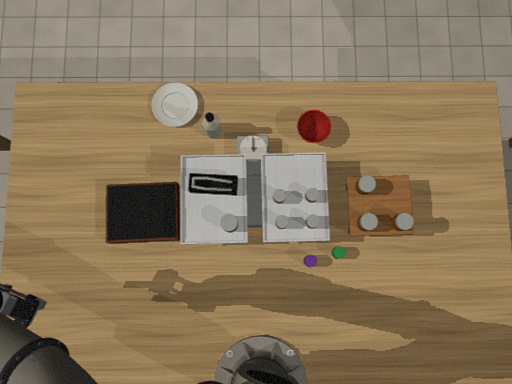

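View pics/scene0.png

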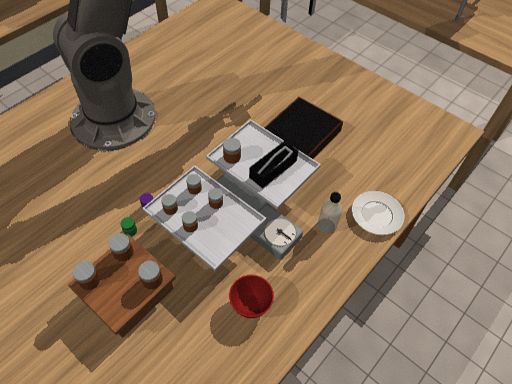

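The top view shows the rest and left pan (tray near 213,184; large jar near 230,222) on the image left. The right pan holds 4 small jars, and the riser at (380,205) holds 3 large jars. The bottle (211,122), bowl (314,126) and purple and green look-alikes (310,260 and 339,252) are to be left alone.

```bash
cat >> h.py <<'E'
def blobs(s,box,zlo,zhi,amin=40):
    """connected blobs of points with height in range inside world box (x0,x1,y0,y1)"""
    W=world(s); x,y,z=W[...,0],W[...,1],W[...,2]
    m=((z>zlo)&(z<zhi)&(x>box[0])&(x<box[1])&(y>box[2])&(y<box[3])&(s["range_z"]>0)).astype(np.uint8)
    m=cv2.morphologyEx(m,cv2.MORPH_OPEN,np.ones((3,3)))
    n,l,st,c=cv2.connectedComponentsWithStats(m); out=[]
    for i in range(1,n):
        if st[i,4]<amin: continue
        p=W[l==i]; (cxy,wh,a)=cv2.minAreaRect((p[:,:2]*1000).astype(np.float32))
        print("px",np.round(c[i]),"n",st[i,4],"ctr",np.round(cxy,0),"size",np.round(wh),"ang",round(a,1),"z med",round(float(np.median(p[:,2])),4))
    return m
E
python3 - <<'E'
from h import *
s=dict(np.load("top0.npz"))
W=world(s)
for n,(u,v) in dict(table=(100,300),rest=(143,212),lpan=(200,225),rpan=(295,175),riser=(405,190),large1=(230,222)).items(): print(n,np.round(W[v,u],3))
print("jar tops / tray"); blobs(s,(.2,.8,-.6,.6),.125,.175)
print("pans");blobs(s,(.2,.8,-.25,.25),.085,.118,200)
print("riser");blobs(s,(.2,.8,-.6,-.2),.065,.095,200)
print("rest");blobs(s,(.2,.8,.18,.6),.04,.06,200)
E
```

```text
table [ 0.247  0.488 -0.003]
rest [0.512 0.352 0.051]
lpan [0.467 0.173 0.1  ]
rpan [ 0.615 -0.11   0.101]
riser [ 0.571 -0.446  0.077]
large1 [0.47  0.082 0.151]
jar tops / tray
px [209. 117.] n 70 ctr [782. 145.] size [24. 25.] ang 84.6 z med 0.1474
px [200. 178.] n 54 ctr [600. 169.] size [ 7. 48.] ang 2.5 z med 0.1357
px [366. 184.] n 225 ctr [ 582. -314.] size [46. 45.] ang 88.5 z med 0.137
px [279. 195.] n 143 ctr [548. -58.] size [35. 37.] ang 89.1 z med 0.1445
px [312. 194.] n 147 ctr [ 550. -154.] size [36. 36.] ang 62.9 z med 0.1448
px [368. 221.] n 238 ctr [ 472. -314.] size [47. 47.] ang 87.3 z med 0.137
px [404. 221.] n 249 ctr [ 471. -418.] size [49. 47.] ang 86.7 z med 0.1375
px [228. 222.] n 256 ctr [469.  86.] size [48. 48.] ang 88.1 z med 0.1568
px [281. 221.] n 137 ctr [473. -63.] size [35. 35.] ang 89.6 z med 0.1444
px [312. 221.] n 143 ctr [ 472. -152.] size [35. 35.] ang 1.8 z med 0.1451
pans
px [294. 196.] n 5156 ctr [ 550. -105.] size [266. 194.] ang 1.0 z med 0.0998
px [212. 201.] n 4620 ctr [546. 135.] size [265. 195.] ang 0.9 z med 0.0998
px [217. 184.] n 343 ctr [587. 131.] size [123.  40.] ang 89.5 z med 0.1027
riser
px [379. 204.] n 2857 ctr [ 526. -365.] size [180. 192.] ang 1.2 z med 0.0794
rest
px [141. 212.] n 4138 ctr [514. 360.] size [181. 221.] ang 2.0 z med 0.049
```

```bash
python3 -m crank '[{"dp":[0,0,0],"spin":8.24,"gripper":0},{"dp":[0,0,0],"spin":8.24,"gripper":0},{"dp":[0,0,0],"spin":8.24,"gripper":0},{"dp":[0,0,0],"spin":8.24,"gripper":0},{"dp":[0,0,0],"spin":8.24,"gripper":0},{"dp":[0,0,0],"spin":8.24,"gripper":0},{"dp":[0,0,0],"spin":8.24,"gripper":0},{"dp":[0,0,0],"spin":8.24,"gripper":0},{"dp":[-4,2.6,0],"spin":0,"gripper":0},{"dp":[-4,2.6,0],"spin":0,"gripper":0},{"dp":[-4,2.6,0],"spin":0,"gripper":0},{"dp":[-4,2.6,0],"spin":0,"gripper":0},{"dp":[-4,2.6,0],"spin":0,"gripper":0},{"dp":[-4,2.6,0],"spin":0,"gripper":0},{"dp":[-4,2.6,0],"spin":0,"gripper":0},{"dp":[-4,2.6,0],"spin":0,"gripper":0},{"dp":[-4,2.6,0],"spin":0,"gripper":0},{"dp":[-4,2.6,0],"spin":0,"gripper":0},{"dp":[-4,2.6,0],"spin":0,"gripper":0},{"dp":[-4,2.6,0],"spin":0,"gripper":0}]'
python3 - <<'E'
from h import *
st=env.sense(); print(st); s=shot("wrist","w1"); print(s["mount"].round(3).tolist())
E
```

```text
clock: 2.1
tcp_pos: [0.5879, 0.1348, 0.1999]
ee_rot: [-0.0, 0.707, 0.707, -0.0]
contact_force: [-0.0, 0.7, -0.5]
width: 1.001
finger_force: 0.0
{'clock': 2.1, 'joint_positions': array([-0.74754586,  0.33874636,  0.52615869,  1.79595192, -0.192831  ,
        1.05816962, -0.15016116]), 'qvel': array([ 0.75726484,  0.29568453,  0.13740602, -0.33134212, -0.19535943,
        0.10353066,  0.92793039]), 'joint_torque': array([ -8.08477968, -79.1236639 ,  10.22590935, -39.36176419,
         0.81305388,  -0.16015796,  -3.04838642]), 'tcp_pos': array([0.58791479, 0.13478801, 0.1998825 ]), 'ee_rot': array([-1.09212591e-04,  7.06843527e-01,  7.07369926e-01, -6.76970871e-05]), 'contact_force': array([-0.01318867,  0.70271613, -0.48668413]), 'torque': array([-0.05459481,  0.03465725,  0.05557138]), 'finger_force': 0.0, 'width': 1.0012406408509755}
[[-0.0, -0.965, -0.261, 0.075], [1.0, -0.0, -0.001, -0.001], [0.001, -0.261, 0.965, -0.184], [0.0, 0.0, 0.0, 1.0]]
```

View pics/w1.png

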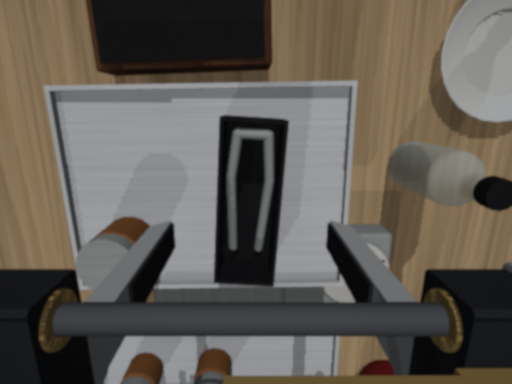

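The wrist view shows the black tray at px (215–288, 117–285), lying between the open fingers and slightly tilted.

```bash
cat >> h.py <<'E'
def wristE(s,st):
    """world->camera for a wrist snapshot"""
    from scipy.spatial.transform import Rotation as R
    w,x,y,z=st["ee_rot"]; T=np.eye(4); T[:3,:3]=R.from_quat([x,y,z,w]).as_matrix(); T[:3,3]=st["tcp_pos"]
    s["extrinsics"]=np.linalg.inv(T@s["mount"]); return s
def wblobs(box,zlo,zhi,amin=80,name=None):
    st=env.sense(); s=shot("wrist",name) if name else env.snapshot("wrist"); s=wristE(s,st); blobs(s,box,zlo,zhi,amin); return s
E
python3 - <<'E'
from h import *
st=env.sense(); s=wristE(dict(np.load("w1.npz")),st)
W=world(s); print(W[200,180],W[90,180])
print("tray");m=blobs(s,(.5,.68,.03,.24),.108,.16)
p=W[(m>0)&(W[...,2]>.13)]; print((p.min(0)*1000).round(),(p.max(0)*1000).round(), cv2.minAreaRect((p[:,:2]*1000).astype(np.float32)))
E
```

```text
[0.52349684 0.11678871 0.09940965] [0.53021822 0.21650968 0.09980724]
tray
px [249. 214.] n 3970 ctr [588. 112.] size [164.  52.] ang 86.0 z med 0.1414
px [250. 183.] n 2468 ctr [590. 128.] size [115.  39.] ang 87.5 z med 0.1327
[559.  52. 130.] [619. 195. 148.] ((589.0029907226562, 123.50822448730469), (140.69287109375, 52.130611419677734), 86.0484390258789)
```

```bash
python3 -m crank '[{"dp":[-1.2,0.2,0],"spin":4,"gripper":0},{"dp":[0,0,3],"spin":0,"gripper":0},{"dp":[0,0,2.2],"spin":0,"gripper":0},{"dp":[0,0,2],"spin":0,"gripper":0},{"dp":[0,0,0],"spin":0,"gripper":0},{"dp":[0,0,0],"spin":0,"gripper":0.8},{"dp":[0,0,0],"spin":0,"gripper":0.8},{"dp":[0,0,0],"spin":0,"gripper":0.8},{"dp":[0,0,0],"spin":0,"gripper":0.8},{"dp":[0,0,0],"spin":0,"gripper":0.8},{"dp":[0,0,0],"spin":0,"gripper":0.8}]'
```

```text
clock: 3.25
tcp_pos: [0.5893, 0.1245, 0.1281]
ee_rot: [-0.0, 0.731, 0.682, 0.0]
contact_force: [-0.5, 1.3, -0.2]
width: 0.551
finger_force: 30.0
```

```bash
python3 -m crank '[{"dp":[0,0,-2],"spin":0,"gripper":0.8},{"dp":[0,0,-4],"spin":-4,"gripper":0.8},{"dp":[4,-1.25,0],"spin":0,"gripper":0.8},{"dp":[4,-1.25,0],"spin":0,"gripper":0.8},{"dp":[4,-1.25,0],"spin":0,"gripper":0.8},{"dp":[4,-1.25,0],"spin":0,"gripper":0.8},{"dp":[4,-1.25,0],"spin":0,"gripper":0.8},{"dp":[3.6,-1.25,0],"spin":0,"gripper":0.8},{"dp":[0,0,3.5],"spin":0,"gripper":0.8},{"dp":[0,0,3.5],"spin":0,"gripper":0.8},{"dp":[0,0,2.5],"spin":0,"gripper":0.8},{"dp":[0,0,1.3],"spin":0,"gripper":0.8},{"dp":[0,0,0],"spin":0,"gripper":0.8},{"dp":[0,0,0],"spin":0,"gripper":0.8}]'
```

```text
clock: 4.65
tcp_pos: [0.5146, 0.3605, 0.0804]
ee_rot: [0.0, 0.707, 0.707, 0.0]
contact_force: [0.7, 0.0, -1.6]
width: 0.55
finger_force: 30.0
```

```bash
python3 -m crank '[{"dp":[0,0,0.2],"spin":0,"gripper":0.8},{"dp":[0,0,0],"spin":0,"gripper":0},{"dp":[0,0,0],"spin":0,"gripper":0},{"dp":[0,0,0],"spin":0,"gripper":0},{"dp":[0,0,-4],"spin":0,"gripper":0},{"dp":[0,0,-4.5],"spin":0,"gripper":0},{"dp":[0,0,-4.5],"spin":0,"gripper":0},{"dp":[-4,0.3,0],"spin":0,"gripper":0.35},{"dp":[-4,0.3,0],"spin":0,"gripper":0.35},{"dp":[-4,0.3,0],"spin":0,"gripper":0.35},{"dp":[-4,0.3,0],"spin":0,"gripper":0.35},{"dp":[-4,0.3,0],"spin":0,"gripper":0.35},{"dp":[-4,0.3,0],"spin":0,"gripper":0.35},{"dp":[-4,0.3,0],"spin":0,"gripper":0.35},{"dp":[-4,0.3,0],"spin":0,"gripper":0.35},{"dp":[-4,0.3,0],"spin":0,"gripper":0.35},{"dp":[-4,0.3,0],"spin":0,"gripper":0.35},{"dp":[-4,0.3,0],"spin":0,"gripper":0.35},{"dp":[-4,0.3,0],"spin":0,"gripper":0.35},{"dp":[-3.4,0,0],"spin":0,"gripper":0.35}]'
python3 - <<'E'
from h import *
s=wblobs((.4,.7,-.22,-.01),.12,.15,80,"w2"); print(env.sense()["width"])
s=shot("top","top1"); print("tray");m=blobs(s,(.4,.65,.26,.47),.058,.12)
E
```

```text
clock: 6.65
tcp_pos: [0.5505, -0.1557, 0.2083]
ee_rot: [0.0, 0.707, 0.707, 0.0]
contact_force: [0.2, 0.6, -0.6]
width: 0.65
finger_force: 0.0
px [248.  81.] n 1888 ctr [548. -61.] size [37. 37.] ang 88.7 z med 0.1353
px [154.  89.] n 1963 ctr [473. -67.] size [37. 37.] ang 73.2 z med 0.1354
px [163. 196.] n 1556 ctr [ 474. -155.] size [37. 37.] ang 87.5 z med 0.1354
px [251. 197.] n 1501 ctr [ 550. -156.] size [37. 37.] ang 61.2 z med 0.1353
0.6523181880494677
tray
px [157. 208.] n 76 ctr [513. 312.] size [52. 27.] ang 2.0 z med 0.0864
px [121. 208.] n 248 ctr [512. 396.] size [51. 88.] ang 0.8 z med 0.085
px [129. 218.] n 95 ctr [493. 387.] size [14. 61.] ang 1.1 z med 0.0828
```

View pics/top1.png

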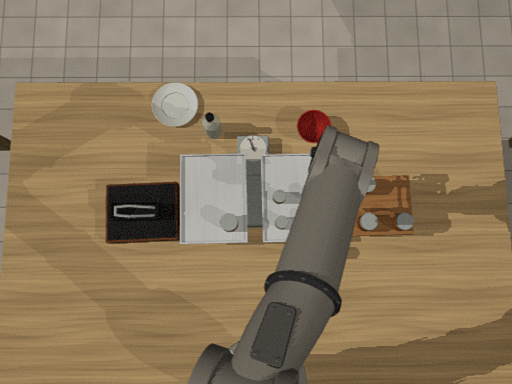

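View pics/w2.png

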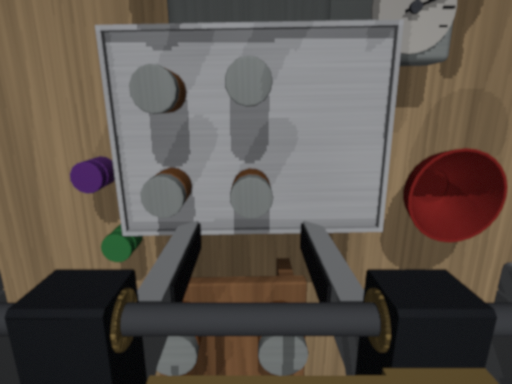

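```bash
python3 -m crank '[{"dp":[0,0,4],"spin":0,"gripper":0.35},{"dp":[0,0,3.3],"spin":0,"gripper":0.35},{"dp":[0,0,2],"spin":0,"gripper":0.35},{"dp":[0,0,0],"spin":0,"gripper":0.35},{"dp":[0,0,0],"spin":0,"gripper":0.9},{"dp":[0,0,0],"spin":0,"gripper":0.9},{"dp":[0,0,0],"spin":0,"gripper":0.9},{"dp":[0,0,0],"spin":0,"gripper":0.9},{"dp":[0,0,0],"spin":0,"gripper":0.9}]'
```

```text
clock: 7.65
tcp_pos: [0.5508, -0.1535, 0.1155]
ee_rot: [0.0, 0.707, 0.707, 0.0]
contact_force: [0.4, 0.6, -0.9]
width: 0.398
finger_force: 30.0
```

```bash
python3 -m crank '[{"dp":[0,0,-2.5],"spin":0,"gripper":0.9},{"dp":[0,0,-4],"spin":0,"gripper":0.9},{"dp":[0,0,-4],"spin":0,"gripper":0.9},{"dp":[4.3,0,0],"spin":0,"gripper":0.9},{"dp":[4.3,0,0],"spin":0,"gripper":0.9},{"dp":[4.3,0,0],"spin":0,"gripper":0.9},{"dp":[4.3,0,0],"spin":0,"gripper":0.9},{"dp":[4.3,0,0],"spin":0,"gripper":0.9},{"dp":[4.3,0,0],"spin":0,"gripper":0.9},{"dp":[4.3,0,0],"spin":0,"gripper":0.9},{"dp":[4.3,-0.5,0],"spin":0,"gripper":0.9},{"dp":[0,0,4],"spin":0,"gripper":0.9},{"dp":[0,0,3.4],"spin":0,"gripper":0.9},{"dp":[0,0,1.5],"spin":0,"gripper":0.9},{"dp":[0,0,0.5],"spin":0,"gripper":0.9},{"dp":[0,0,0],"spin":0,"gripper":0.9},{"dp":[0,0,0],"spin":0,"gripper":0.9}]'
```

```text
clock: 9.35
tcp_pos: [0.5462, 0.1904, 0.1274]
ee_rot: [0.0, 0.707, 0.707, 0.001]
contact_force: [-0.6, -0.8, -0.0]
width: 0.393
finger_force: 30.0
```

```bash
python3 -m crank '[{"dp":[0,0,0.1],"spin":0,"gripper":0.9},{"dp":[0,0,0],"spin":0,"gripper":0.35},{"dp":[0,0,0],"spin":0,"gripper":0.35},{"dp":[0,0,0],"spin":0,"gripper":0.35},{"dp":[0,0,-3.2],"spin":0,"gripper":0.35},{"dp":[0,0,-5],"spin":0,"gripper":0.35},{"dp":[-4.3,-0.9,0],"spin":0,"gripper":0.35},{"dp":[-4.3,-0.9,0],"spin":0,"gripper":0.35},{"dp":[-4.3,-0.9,0],"spin":0,"gripper":0.35},{"dp":[-4.3,-0.9,0],"spin":0,"gripper":0.35},{"dp":[-4.3,-0.9,0],"spin":0,"gripper":0.35},{"dp":[-4.3,-0.9,0],"spin":0,"gripper":0.35},{"dp":[-4.3,-0.9,0],"spin":0,"gripper":0.35},{"dp":[-4.4,-0.9,0],"spin":0,"gripper":0.35},{"dp":[0,0,0],"spin":0,"gripper":0.35},{"dp":[0,0,0],"spin":0,"gripper":0.35}]'
python3 - <<'E'
from h import *
s=wblobs((.4,.7,-.22,-.01),.125,.16)
s=env.snapshot("top"); print("left");blobs(s,(.4,.7,.03,.24),.125,.175)
E
```

```text
clock: 10.95
tcp_pos: [0.4732, -0.1554, 0.2071]
ee_rot: [0.0, 0.708, 0.706, 0.0]
contact_force: [0.2, 0.5, 0.1]
width: 0.648
finger_force: 0.0
px [349.  81.] n 2305 ctr [548. -61.] size [37. 37.] ang 0.1 z med 0.1451
px [250.  88.] n 2029 ctr [473. -67.] size [37. 37.] ang 0.9 z med 0.1454
px [252. 199.] n 1692 ctr [ 474. -155.] size [37. 37.] ang 0.1 z med 0.1453
left
px [193. 197.] n 141 ctr [544. 188.] size [35. 34.] ang 88.2 z med 0.1455
px [228. 222.] n 256 ctr [469.  86.] size [48. 48.] ang 89.5 z med 0.1571
```

```bash
python3 -m crank '[{"dp":[0,0,4],"spin":0,"gripper":0.35},{"dp":[0,0,2.7],"spin":0,"gripper":0.35},{"dp":[0,0,1.5],"spin":0,"gripper":0.35},{"dp":[0,0,0],"spin":0,"gripper":0.35},{"dp":[0,0,0],"spin":0,"gripper":0.9},{"dp":[0,0,0],"spin":0,"gripper":0.9},{"dp":[0,0,0],"spin":0,"gripper":0.9},{"dp":[0,0,0],"spin":0,"gripper":0.9},{"dp":[0,0,0],"spin":0,"gripper":0.9},{"dp":[0,0,-2],"spin":0,"gripper":0.9},{"dp":[0,0,-4],"spin":0,"gripper":0.9},{"dp":[0,0,-4],"spin":0,"gripper":0.9}]'
python3 -m crank '[{"dp":[4,1.3,0],"spin":0,"gripper":0.9},{"dp":[4,1.3,0],"spin":0,"gripper":0.9},{"dp":[4,1.3,0],"spin":0,"gripper":0.9},{"dp":[4,1.3,0],"spin":0,"gripper":0.9},{"dp":[4,1.3,0],"spin":0,"gripper":0.9},{"dp":[4.5,1.2,0],"spin":0,"gripper":0.9},{"dp":[0,0,0],"spin":0,"gripper":0.9},{"dp":[0,0,4],"spin":0,"gripper":0.9},{"dp":[0,0,3.9],"spin":0,"gripper":0.9},{"dp":[0,0,2],"spin":0,"gripper":0.9},{"dp":[0,0,1],"spin":0,"gripper":0.9},{"dp":[0,0,0],"spin":0,"gripper":0.9},{"dp":[0,0,0],"spin":0,"gripper":0.9}]'
```

```text
clock: 12.25
tcp_pos: [0.4727, -0.1549, 0.226]
ee_rot: [-0.0, 0.707, 0.707, -0.001]
contact_force: [1.3, -0.5, -1.1]
width: 0.398
finger_force: 30.0
clock: 13.55
tcp_pos: [0.551, 0.0904, 0.117]
ee_rot: [0.0, 0.707, 0.707, 0.0]
contact_force: [-1.8, 0.2, 1.6]
width: 0.395
finger_force: 29.9
```

```bash
python3 -m crank '[{"dp":[0,0,0.1],"spin":0,"gripper":0.9},{"dp":[0,0,0],"spin":0,"gripper":0.4},{"dp":[0,0,0],"spin":0,"gripper":0.4},{"dp":[0,0,0],"spin":0,"gripper":0.4},{"dp":[0,0,-4.2],"spin":0,"gripper":0.4},{"dp":[0,0,-5],"spin":0,"gripper":0.4},{"dp":[-4.5,0.3,0],"spin":0,"gripper":0.23},{"dp":[-4.5,0.3,0],"spin":0,"gripper":0.23},{"dp":[-4.5,0.3,0],"spin":0,"gripper":0.23},{"dp":[-4.5,0.3,0],"spin":0,"gripper":0.23},{"dp":[-4.5,0.3,0],"spin":0,"gripper":0.23},{"dp":[-4.5,0.4,0],"spin":0,"gripper":0.23},{"dp":[-4.5,0.4,0],"spin":0,"gripper":0.23},{"dp":[-4.5,0.4,0],"spin":0,"gripper":0.23},{"dp":[-4.4,0.4,0],"spin":0,"gripper":0.23},{"dp":[0,0,0],"spin":0,"gripper":0.23},{"dp":[0,0,0],"spin":0,"gripper":0.23}]'
python3 - <<'E'
from h import *
s=wblobs((.4,.7,-.5,-.26),.125,.16)
s=env.snapshot("top"); print("pans");blobs(s,(.4,.7,-.22,.24),.125,.175)
E
```

```text
clock: 15.25
tcp_pos: [0.581, -0.3148, 0.2067]
ee_rot: [-0.0, 0.708, 0.706, -0.0]
contact_force: [-0.1, 0.5, 0.0]
width: 0.771
finger_force: 0.0
px [125. 200.] n 2765 ctr [ 472. -318.] size [50. 49.] ang 41.9 z med 0.1374
px [253. 200.] n 2592 ctr [ 582. -317.] size [49. 49.] ang 0.2 z med 0.1374
pans
px [227. 195.] n 136 ctr [550.  92.] size [35. 35.] ang 0.8 z med 0.1348
px [279. 195.] n 149 ctr [546. -58.] size [35. 35.] ang 89.9 z med 0.1541
px [193. 197.] n 135 ctr [545. 190.] size [35. 36.] ang 87.6 z med 0.1353
px [229. 222.] n 243 ctr [469.  86.] size [48. 48.] ang 44.9 z med 0.1471
px [282. 221.] n 150 ctr [471. -64.] size [37. 35.] ang 88.4 z med 0.1547
```

```bash
python3 -m crank '[{"dp":[-0.2,0.1,4],"spin":0,"gripper":0.23},{"dp":[0,0,4],"spin":0,"gripper":0.23},{"dp":[0,0,1.9],"spin":0,"gripper":0.23},{"dp":[0,0,0],"spin":0,"gripper":0.23},{"dp":[0,0,0],"spin":0,"gripper":0.8},{"dp":[0,0,0],"spin":0,"gripper":0.8},{"dp":[0,0,0],"spin":0,"gripper":0.8},{"dp":[0,0,0],"spin":0,"gripper":0.8},{"dp":[0,0,0],"spin":0,"gripper":0.8},{"dp":[0,0,-2.5],"spin":0,"gripper":0.8},{"dp":[0,0,-4],"spin":0,"gripper":0.8},{"dp":[0,0,-4],"spin":0,"gripper":0.8}]'
python3 -m crank '[{"dp":[4,0.4,0],"spin":0,"gripper":0.8},{"dp":[4,0.4,0],"spin":0,"gripper":0.8},{"dp":[4,0.4,0],"spin":0,"gripper":0.8},{"dp":[4,0.4,0],"spin":0,"gripper":0.8},{"dp":[2.7,0.2,0],"spin":0,"gripper":0.8},{"dp":[0,0,0],"spin":0,"gripper":0.8},{"dp":[0,0,4],"spin":0,"gripper":0.8},{"dp":[0,0,2.5],"spin":0,"gripper":0.8},{"dp":[0,0,1],"spin":0,"gripper":0.8},{"dp":[0,0,0.7],"spin":0,"gripper":0.8},{"dp":[0,0,0],"spin":0,"gripper":0.8},{"dp":[0,0,0],"spin":0,"gripper":0.8}]'
```

```text
clock: 16.55
tcp_pos: [0.5821, -0.3154, 0.2144]
ee_rot: [-0.0, 0.707, 0.707, -0.0]
contact_force: [0.1, -0.6, -1.5]
width: 0.528
finger_force: 30.0
clock: 17.75
tcp_pos: [0.601, -0.129, 0.132]
ee_rot: [0.001, 0.707, 0.707, 0.0]
contact_force: [-1.3, 0.3, 0.1]
width: 0.524
finger_force: 30.0
```

```bash
python3 -m crank '[{"dp":[0,0,0.3],"spin":0,"gripper":0.8},{"dp":[0,0,0],"spin":0,"gripper":0.8},{"dp":[0,0,0],"spin":0,"gripper":0.23},{"dp":[0,0,0],"spin":0,"gripper":0.23},{"dp":[0,0,0],"spin":0,"gripper":0.23},{"dp":[0,0,-3],"spin":0,"gripper":0.23},{"dp":[0,0,-4.9],"spin":0,"gripper":0.23},{"dp":[-3.8,-2.6,0],"spin":0,"gripper":0.23},{"dp":[-3.8,-2.6,0],"spin":0,"gripper":0.23},{"dp":[-3.8,-2.6,0],"spin":0,"gripper":0.23},{"dp":[-3.8,-2.6,0],"spin":0,"gripper":0.23},{"dp":[-3.7,-2.5,0],"spin":0,"gripper":0.23},{"dp":[0,0,0],"spin":0,"gripper":0.23},{"dp":[0,0,0],"spin":0,"gripper":0.23}]'
python3 - <<'E'
from h import *
s=wblobs((.4,.7,-.5,-.26),.125,.16)
s=env.snapshot("top"); print("pans");blobs(s,(.4,.7,-.22,.24),.125,.175)
E
```

```text
clock: 19.15
tcp_pos: [0.471, -0.3183, 0.2072]
ee_rot: [0.0, 0.708, 0.706, 0.0]
contact_force: [0.3, 1.1, -0.6]
width: 0.768
finger_force: 0.0
px [252. 197.] n 2627 ctr [ 472. -318.] size [49. 49.] ang 88.9 z med 0.1373
px [252. 291.] n 1160 ctr [ 472. -408.] size [23. 49.] ang 88.9 z med 0.1371
pans
px [303. 177.] n 256 ctr [ 598. -128.] size [48. 47.] ang 88.5 z med 0.1564
px [227. 195.] n 137 ctr [550.  92.] size [36. 33.] ang 26.4 z med 0.1458
px [279. 195.] n 138 ctr [548. -59.] size [37. 35.] ang 1.4 z med 0.1447
px [193. 197.] n 142 ctr [544. 189.] size [35. 34.] ang 88.9 z med 0.1452
px [228. 222.] n 256 ctr [469.  86.] size [47. 48.] ang 1.2 z med 0.1575
px [281. 221.] n 137 ctr [473. -64.] size [35. 35.] ang 87.7 z med 0.1455
```

```bash
python3 -m crank '[{"dp":[0,0.1,4],"spin":0,"gripper":0.23},{"dp":[0,0,4],"spin":0,"gripper":0.23},{"dp":[0,0,1.9],"spin":0,"gripper":0.23},{"dp":[0,0,0],"spin":0,"gripper":0.23},{"dp":[0,0,0],"spin":0,"gripper":0.8},{"dp":[0,0,0],"spin":0,"gripper":0.8},{"dp":[0,0,0],"spin":0,"gripper":0.8},{"dp":[0,0,0],"spin":0,"gripper":0.8},{"dp":[0,0,0],"spin":0,"gripper":0.8},{"dp":[0,0,-2.5],"spin":0,"gripper":0.8},{"dp":[0,0,-4],"spin":0,"gripper":0.8},{"dp":[0,0,-4],"spin":0,"gripper":0.8}]'
python3 -m crank '[{"dp":[4,0.2,0],"spin":0,"gripper":0.8},{"dp":[4,0.2,0],"spin":0,"gripper":0.8},{"dp":[4,0.2,0],"spin":0,"gripper":0.8},{"dp":[4.8,0.2,0],"spin":0,"gripper":0.8},{"dp":[0,0,0],"spin":0,"gripper":0.8},{"dp":[0,0,4],"spin":0,"gripper":0.8},{"dp":[0,0,3.3],"spin":0,"gripper":0.8},{"dp":[0,0,1.3],"spin":0,"gripper":0.8},{"dp":[0,0,0.7],"spin":0,"gripper":0.8},{"dp":[0,0,0],"spin":0,"gripper":0.8},{"dp":[0,0,0],"spin":0,"gripper":0.8}]'
```

```text
clock: 20.45
tcp_pos: [0.472, -0.3176, 0.2144]
ee_rot: [-0.0, 0.707, 0.707, -0.0]
contact_force: [0.2, 0.8, -1.6]
width: 0.527
finger_force: 30.0
clock: 21.55
tcp_pos: [0.4811, -0.15, 0.1211]
ee_rot: [0.001, 0.707, 0.707, 0.0]
contact_force: [-1.2, 0.1, -0.1]
width: 0.529
finger_force: 30.0
```

Lower 2 mm, release, then go on to the last jar at about (471,-421).

```bash
python3 -m crank '[{"dp":[0,0,0.2],"spin":0,"gripper":0.8},{"dp":[0,0,0],"spin":0,"gripper":0.8},{"dp":[0,0,0],"spin":0,"gripper":0.23},{"dp":[0,0,0],"spin":0,"gripper":0.23},{"dp":[0,0,0],"spin":0,"gripper":0.23},{"dp":[0,0,-4],"spin":0,"gripper":0.23},{"dp":[0,0,-4.8],"spin":0,"gripper":0.23},{"dp":[-4,-0.1,0],"spin":0,"gripper":0.23},{"dp":[-4,-0.2,0],"spin":0,"gripper":0.23},{"dp":[-4,-0.2,0],"spin":0,"gripper":0.23},{"dp":[-4,-0.1,0],"spin":0,"gripper":0.23},{"dp":[-4,-0.1,0],"spin":0,"gripper":0.23},{"dp":[-4,-0.1,0],"spin":0,"gripper":0.23},{"dp":[-3,-0.1,0],"spin":0,"gripper":0.23},{"dp":[0,0,0],"spin":0,"gripper":0.23},{"dp":[0,0,0],"spin":0,"gripper":0.23}]'
python3 - <<'E'
from h import *
s=wblobs((.4,.7,-.5,-.26),.125,.16)
s=env.snapshot("top"); print("pans");blobs(s,(.4,.7,-.22,.24),.125,.18)
E
```

```text
clock: 23.15
tcp_pos: [0.471, -0.42, 0.2056]
ee_rot: [-0.0, 0.707, 0.707, -0.0]
contact_force: [-0.2, 0.8, -0.8]
width: 0.773
finger_force: 0.0
px [252. 199.] n 2646 ctr [ 471. -421.] size [48. 49.] ang 89.3 z med 0.1373
pans
px [303. 177.] n 239 ctr [ 600. -127.] size [47. 49.] ang 44.5 z med 0.1466
px [227. 194.] n 144 ctr [550.  91.] size [36. 35.] ang 1.7 z med 0.1553
px [193. 196.] n 153 ctr [545. 189.] size [37. 34.] ang 44.9 z med 0.1548
px [279. 196.] n 133 ctr [547. -59.] size [36. 36.] ang 85.4 z med 0.1345
px [310. 218.] n 248 ctr [ 480. -147.] size [46. 49.] ang 44.3 z med 0.1472
px [228. 222.] n 263 ctr [469.  86.] size [47. 49.] ang 89.1 z med 0.1676
px [281. 222.] n 135 ctr [471. -64.] size [35. 35.] ang 87.8 z med 0.1351
```

```bash
python3 -m crank '[{"dp":[-0.1,0,4],"spin":0,"gripper":0.23},{"dp":[0,0,4],"spin":0,"gripper":0.23},{"dp":[0,0,1.7],"spin":0,"gripper":0.23},{"dp":[0,0,0],"spin":0,"gripper":0.23},{"dp":[0,0,0],"spin":0,"gripper":0.8},{"dp":[0,0,0],"spin":0,"gripper":0.8},{"dp":[0,0,0],"spin":0,"gripper":0.8},{"dp":[0,0,0],"spin":0,"gripper":0.8},{"dp":[0,0,0],"spin":0,"gripper":0.8},{"dp":[0,0,-3],"spin":0,"gripper":0.8},{"dp":[0,0,-4.5],"spin":0,"gripper":0.8},{"dp":[0,0,-4.5],"spin":0,"gripper":0.8}]'
python3 -m crank '[{"dp":[4,1.1,0],"spin":0,"gripper":0.8},{"dp":[4,1.1,0],"spin":0,"gripper":0.8},{"dp":[4,1.1,0],"spin":0,"gripper":0.8},{"dp":[4,1.1,0],"spin":0,"gripper":0.8},{"dp":[4,1.1,0],"spin":0,"gripper":0.8},{"dp":[4,1.1,0],"spin":0,"gripper":0.8},{"dp":[4,1.1,0],"spin":0,"gripper":0.8},{"dp":[4,1.1,0],"spin":0,"gripper":0.8},{"dp":[4,1.1,0],"spin":0,"gripper":0.8},{"dp":[4,1.1,0],"spin":0,"gripper":0.8},{"dp":[4,1.1,0],"spin":0,"gripper":0.8},{"dp":[4,1,0],"spin":0,"gripper":0.8},{"dp":[4,1,0],"spin":0,"gripper":0.8},{"dp":[4,1,0],"spin":0,"gripper":0.8},{"dp":[0,0,0],"spin":0,"gripper":0.8},{"dp":[0,0,0],"spin":0,"gripper":0.8}]'
```

```text
clock: 24.45
tcp_pos: [0.471, -0.4204, 0.2307]
ee_rot: [-0.0, 0.707, 0.707, -0.0]
contact_force: [0.5, -0.3, -1.4]
width: 0.523
finger_force: 30.0
clock: 26.05
tcp_pos: [0.6222, 0.1403, 0.229]
ee_rot: [0.0, 0.706, 0.708, -0.0]
contact_force: [0.1, -0.1, -1.4]
width: 0.525
finger_force: 30.0
```

Down 10 cm to about 0.1287, release, rise.

```bash
python3 -m crank '[{"dp":[0,0,4],"spin":0,"gripper":0.8},{"dp":[0,0,3.5],"spin":0,"gripper":0.8},{"dp":[0,0,1.5],"spin":0,"gripper":0.8},{"dp":[0,0,0.9],"spin":0,"gripper":0.8},{"dp":[0,0,0],"spin":0,"gripper":0.8},{"dp":[0,0,0],"spin":0,"gripper":0.8},{"dp":[0,0,0],"spin":0,"gripper":0.23},{"dp":[0,0,0],"spin":0,"gripper":0.23},{"dp":[0,0,0],"spin":0,"gripper":0.23},{"dp":[0,0,-3],"spin":0,"gripper":0.23},{"dp":[0,0,-5],"spin":0,"gripper":0.23},{"dp":[0,0,-4],"spin":0,"gripper":0.23}]'
python3 -m crank '[{"dp":[4,-2,0],"spin":0,"gripper":0.23},{"dp":[4,-2,0],"spin":0,"gripper":0.23},{"dp":[4,-2,0],"spin":0,"gripper":0.23},{"dp":[4,-2,0],"spin":0,"gripper":0.23},{"dp":[4,-2,0],"spin":0,"gripper":0.23},{"dp":[4,-2,0],"spin":0,"gripper":0.23},{"dp":[4,-2,0],"spin":0,"gripper":0.23},{"dp":[4,-2,0],"spin":0,"gripper":0.23},{"dp":[4,-1,0],"spin":0,"gripper":0.23},{"dp":[4,-1,0],"spin":0,"gripper":0.23},{"dp":[0,0,0],"spin":0,"gripper":0.23},{"dp":[0,0,0],"spin":0,"gripper":0.23},{"dp":[0,0,0],"spin":0,"gripper":0.23},{"dp":[0,0,0],"spin":0,"gripper":0.23}]'
python3 - <<'E'
from h import *
s=shot("top","top2"); print("pans");blobs(s,(.4,.7,-.22,.24),.125,.18); print("floors"); blobs(s,(.4,.7,-.25,.25),.08,.118,200)
print("tray"); blobs(s,(.4,.65,.26,.47),.058,.12)
E
```

```text
clock: 27.25
tcp_pos: [0.6225, 0.1392, 0.2524]
ee_rot: [0.0, 0.707, 0.707, 0.0]
contact_force: [0.4, 0.4, -0.7]
width: 0.769
finger_force: 0.0
clock: 28.65
tcp_pos: [0.443, 0.5383, 0.2504]
ee_rot: [-0.0, 0.708, 0.707, 0.0]
contact_force: [0.9, 0.5, 0.6]
width: 0.771
finger_force: 0.0
pans
px [210. 170.] n 258 ctr [622. 139.] size [50. 46.] ang 1.4 z med 0.1574
px [303. 177.] n 252 ctr [ 598. -128.] size [47. 47.] ang 89.2 z med 0.1561
px [227. 195.] n 142 ctr [551.  91.] size [37. 35.] ang 3.5 z med 0.1456
px [279. 195.] n 139 ctr [548. -59.] size [35. 36.] ang 88.8 z med 0.1446
px [193. 197.] n 140 ctr [544. 189.] size [34. 34.] ang 88.6 z med 0.1457
px [310. 218.] n 254 ctr [ 479. -147.] size [47. 48.] ang 0.6 z med 0.1564
px [228. 222.] n 255 ctr [469.  86.] size [47. 48.] ang 0.2 z med 0.1575
px [281. 222.] n 139 ctr [472. -63.] size [34. 37.] ang 87.6 z med 0.1449
floors
px [293. 196.] n 4934 ctr [ 550. -105.] size [265. 194.] ang 1.0 z med 0.0994
px [212. 200.] n 5027 ctr [546. 135.] size [265. 195.] ang 1.0 z med 0.1002
tray
px [157. 208.] n 76 ctr [517. 304.] size [56. 25.] ang 25.0 z med 0.0883
px [116. 209.] n 183 ctr [512. 419.] size [45. 52.] ang 89.4 z med 0.0876
px [129. 218.] n 85 ctr [493. 389.] size [14. 60.] ang 1.1 z med 0.0855
```

View pics/top2.png

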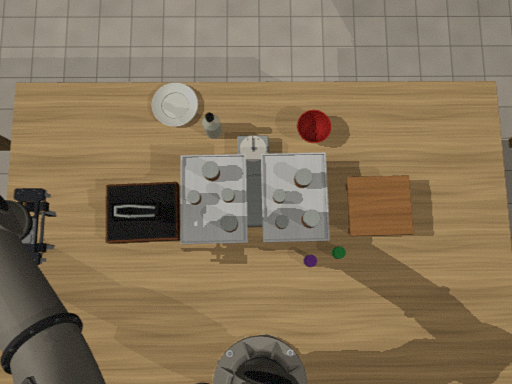

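The final picture shows two large and two small jars upright on each pan and the needle at (253,144) straight. The tray is on the block near (136,212), the riser is empty and the arm is clear.

```bash
python3 -c "
from station import env
print(env.job_done())"
```

```text
the job is handed in; nothing more can be done
None
```

I handed the job in with the tong tray upright near the middle of the rubber-topped block, two large and two small jars upright on each pan, and the balance about level (floors measured within 1 mm of each other); the hand-in returned no verdict.

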